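# Fetch the bottom hub from a stack of flanged winch parts

## Robot

A 6-joint arm with a two-finger parallel gripper is mounted at the origin on the work surface. World frame = base frame: x ahead of the robot, y to its left, z up, the work surface at z = 0. Lengths are in m, angles in rad, forces in N, time in s.
With the tool pointing down it reaches from about 0.3 to 0.75 m from the base axis. Payload 8.5 kg.
Tool frame: the origin (TCP) lies midway between the tips of the shut fingers; the grasp point (between the pads) lies 19 mm behind it; z points along the fingers, y is the line along which they close (so a half turn about z gives the same grasp; the last joint's range is limited). The gripper opens to 85 mm and grips with 20 to 120 N. Pads are 22 mm wide; open, the fingers measure 114 mm over their backs; the gripper's body (76 mm by 85 mm) begins 54 mm behind the grasp point. The pads swing forward as they close: fully open they stand 13 mm farther back than shut.
Start: joints at [-1.496, 0.381, 1.297, -0, 1.464, -0.215], TCP at [0.157, -0.527, 0.231] pointing down, gripper open.
Joint ranges: [-3.11, 3.11], [-0.89, 2.33], [0.22, 2.48], [-1.42, 4.56], [0.17, 2.85], [-2.88, 2.88]. Speed limits (rad/s): [2.39, 2.39, 3.14, 3.14, 3.14, 3.14].

## Interface

Orientations are given as a 3x3 rotation matrix whose columns are the frame's x, y, z axes.
In Python, from plant import arm gives the robot as it stands. Calls block until the motion is done:
- arm.goto(position, orientation): joint-space move of the TCP to a pose.
- arm.move_straight(position, ori=None, max_speed=0.15, until_force=None): straight line of the TCP; ori=None keeps the orientation; max_speed is the mean speed in m/s. With until_force (N) it stops when the force on the tool has changed by that much, and returns True; else False.
- arm.move_joints(angles): joint-space move.
- arm.set_gripper(opening, newtons=None): finger opening in m; newtons is the grip in N (None keeps the last); returns when the fingers have stopped.
- arm.hold(seconds).
- arm.ik(position, orientation): joint angles nearest the present ones, or None.
- arm.observe(): the state.
- arm.capture(name): name is "scene" or "top"; returns the picture (400x640x3 uint8, red, green, blue); there is no depth.
- arm.get_calibration(name): a dict with "mtx" (3x3 intrinsics, pixels), "k1" (the pictures are not rectified: a ray, as slopes to the right and down, at radius r is drawn at 1 + k1 r^2 times it, then the intrinsics apply), "R" (3x3) and "t" (3): a world point X has camera coordinates R X + t. Camera axes: x right, y down, z forward; pixel columns grow to the right and rows downward; lengths in m; the calibration is good to about 2 mm. A picture is of the moment at which its call begins. get_calibration takes no time and is no camera call.
A pose or a line that the arm cannot do raises arm.MotionError and nothing moves.
- arm.hand_in(): hands the job in; it is judged then, once.
The state is a dict: "time_s": time; "joint_pos": joint angles; "joint_velocities": joint speeds; "effort": joint torques, N m; "ee_pos": TCP position; "tool_rot": TCP orientation; "wrist_force": force on the tool from outside, world axes, zero at the start; "torque": the same for the moment, N m; "gripper_width": finger opening in m; "gripper_force": force on a finger pad.
Only numpy, scipy, OpenCV 4.12 (cv2) and the standard library are available. Lean on these libraries where they do the work, as an engineer would, in place of code of your own. Each camera call takes 0.05 s, during which the arm holds its last target. There are 200 camera calls.

## Task

The large flanged hub at the bottom of the stack on the round wooden storage stand is needed on the square assembly fixture: first clear the two parts lying on top of it into the shallow tray, both standing flange down, then seat the large hub flange down and fully home on the fixture's spigot. After that put the other two back on the storage stand's spigot, flange down and fully home, medium hub first and the small end cap on top of it. Lower the parts into place instead of dropping them, do not tip them over, and leave the tin, carabiner, screwdriver and tape roll lying where they are.

Things in the scene. Friction and masses are not known exactly. Their poses are not given: they have to be found in the camera images.
- big_hub: large flanged hub, bright aluminium, about 250 g: round flange 110 mm across and 8 mm thick below, round boss 48 mm across above it, total height 22 mm, through bore 28 mm across. Origin: centre of the underside of the flange, z up along the bore. At the start it is the lowest of the stack on the storage stand, its flange rim showing all round. Grip it by the boss.
- mid_hub: medium flanged hub, dark grey steel, about 300 g: flange 86 mm across and 6 mm thick below, boss 42 mm across above it, total height 20 mm, bore 28 mm across. Origin: centre of the underside of the flange, z up along the bore. At the start it lies on the large hub.
- end_cap: small flanged end cap, black plastic, about 50 g: flange 62 mm across and 6 mm thick below, boss 36 mm across above it, total height 18 mm, bore 28 mm across. Origin: centre of the underside of the flange, z up along the bore. At the start it is on top of the stack.
- store_seat (a point): storage stand, fixed: round wooden base 120 mm across and 20 mm high with an upright steel spigot in its centre, 22 mm across, 54 mm tall above the base, its top 6 mm tapering to 14 mm across. This point: centre of the base's top face, where the spigot rises (z up); the lowest part's underside rests at this height.
- fixture_seat (a point): assembly fixture, fixed: square blue plate 130 by 130 mm and 12 mm high, with a round steel seat 90 mm across and 4 mm high on it and a short upright steel spigot in the centre, 22 mm across, 24 mm tall above the seat, its top 6 mm tapering to 14 mm across; empty at the start. This point: centre of the seat's top face (z up); a seated part's underside rests at this height.
- tray: shallow open grey plastic tray, fixed, 140 by 250 mm outside (short side along its x, long side along its y) and 18 mm high, walls and floor 4 mm thick, empty at the start. Origin: centre of its underside on the table.
- tin: bystander: small blue tin with a steel lid, 38 mm across and 34 mm high, standing near the storage stand. Origin: centre of its underside.
- carabiner: bystander: aluminium carabiner with a red sleeve lying flat, about 115 by 58 mm (long along its x), 12 mm thick, near the tray. Origin: in the middle of the loop, on the table.
- screwdriver: bystander: screwdriver lying on the table, 190 mm long along its x. Origin: at the middle of its underside.
- tape_roll: bystander: red tape roll lying flat, 72 mm across and 24 mm high, near the fixture. Origin: centre of its underside.

How it is judged:
On the way, in this order (a step that is already met when the one before it is completed fails the run):
1. the medium hub and the end cap both stand flange down and released in the tray, the large hub still on the storage stand (x of mid_hub in the frame of tray between -0.06 and 0.06 m and y of mid_hub in the frame of tray between -0.11 and 0.11 m and z of each of mid_hub, end_cap in the frame of tray below 0.01 m and angle between each of mid_hub, end_cap, big_hub's own z axis and vertical below 0.08 rad and linear speed of each of mid_hub, end_cap below 0.03 m/s and contact force between the fingers and mid_hub below 0.1 N and x of end_cap in the frame of tray between -0.06 and 0.06 m and y of end_cap in the frame of tray between -0.11 and 0.11 m and contact force between the fingers and end_cap below 0.1 N and horizontal distance between big_hub and store_seat below 0.005 m and z of big_hub in the frame of store_seat between -0.004 and 0.004 m), for 0.2 s.
2. the large hub is seated fully home on the fixture's spigot and released, the other two still in the tray (horizontal distance between big_hub and fixture_seat below 0.005 m and z of big_hub in the frame of fixture_seat between -0.004 and 0.004 m and angle between each of big_hub, mid_hub, end_cap's own z axis and vertical below 0.08 rad and linear speed of each of big_hub, mid_hub, end_cap below 0.03 m/s and contact force between the fingers and big_hub below 0.1 N and x of mid_hub in the frame of tray between -0.06 and 0.06 m and y of mid_hub in the frame of tray between -0.11 and 0.11 m and z of each of mid_hub, end_cap in the frame of tray below 0.01 m and contact force between the fingers and mid_hub below 0.1 N and x of end_cap in the frame of tray between -0.06 and 0.06 m and y of end_cap in the frame of tray between -0.11 and 0.11 m and contact force between the fingers and end_cap below 0.1 N), for 0.2 s.
3. the medium hub is seated fully home on the storage stand's spigot and released, the end cap not yet on it (horizontal distance between mid_hub and store_seat below 0.005 m and z of mid_hub in the frame of store_seat between -0.004 and 0.004 m and angle between mid_hub's own z axis and vertical below 0.08 rad and linear speed of mid_hub below 0.03 m/s and contact force between the fingers and mid_hub below 0.1 N and horizontal distance between end_cap and mid_hub above 0.06 m), for 0.2 s.
At the end, for the whole second after the job is handed in: Large hub on the fixture seat, medium hub on the storage stand, end cap on the medium hub: each flange down, within 5 mm of the spigot axis, within 4 mm of seated height, within 0.08 rad of upright, released and at rest (horizontal distance between big_hub and fixture_seat below 0.005 m and z of big_hub in the frame of fixture_seat between -0.004 and 0.004 m and angle between each of big_hub, mid_hub, end_cap's own z axis and vertical below 0.08 rad and horizontal distance between each of mid_hub, end_cap and store_seat below 0.005 m and z of mid_hub in the frame of store_seat between -0.004 and 0.004 m and horizontal distance between end_cap and mid_hub below 0.0075 m and z of end_cap in the frame of mid_hub between 0.016 and 0.024 m and linear speed of each of big_hub, mid_hub, end_cap below 0.02 m/s and angular speed of each of big_hub, mid_hub, end_cap below 0.2 rad/s and contact force between the fingers and big_hub below 0.05 N and contact force between the fingers and mid_hub below 0.05 N and contact force between the fingers and end_cap below 0.05 N); the robot touches nothing.
It fails at once if the tin, carabiner, screwdriver or tape roll is moved more than 30 mm (distance of any of tin, carabiner, screwdriver, tape_roll from where it was at the start of the episode above 0.03 m).
It fails at once if one of the three parts is tipped more than 0.6 rad (angle between any of big_hub, mid_hub, end_cap's own z axis and vertical above 0.6 rad).
It fails at once if one of the three parts is dropped (falls freely faster than 0.75 m/s, about 30 mm) ((contact force between the fingers and big_hub below 0.02 N and linear speed of big_hub above 0.75 m/s) or (contact force between the fingers and mid_hub below 0.02 N and linear speed of mid_hub above 0.75 m/s) or (contact force between the fingers and end_cap below 0.02 N and linear speed of end_cap above 0.75 m/s)).
It also fails if it takes over 122 s, if anything falls off the work surface, if the arm or the gripper's body presses on something with over 40 N, if the wrist force passes 120 N, or if a joint passes its speed limit or range.

## Working session

There is one attempt and no reset: what is moved stays moved. The work goes in short steps, each a Python script; the robot and the scene stay as the last script left them, time stands still between calls to the robot, and variables do not carry over. Pictures are saved under pics/ and viewed, at most 14 in all, crops included, and the job is handed in when it is done.

```bash
ls; mkdir -p pics; python3 - <<'E'
from plant import arm
import cv2
for n in ("top","scene"):
    im=arm.capture(n); cv2.imwrite(f"pics/{n}0.png",im[:,:,::-1]); c=arm.get_calibration(n); print(n,c)
print(arm.observe()['tool_rot'])
E
```

```text
pics
top {'mtx': array([[378.63563526,   0.        , 317.75192163],
       [  0.        , 378.63563526, 204.69310853],
       [  0.        ,   0.        ,   1.        ]]), 'k1': 0.0226077498681048, 'R': array([[ 1.64762964e-02, -9.99857751e-01,  3.60673732e-03],
       [-9.86712381e-01, -1.68426152e-02, -1.61601372e-01],
       [ 1.61639132e-01, -8.96220250e-04, -9.86849526e-01]]), 't': array([0.00172019, 0.55298888, 1.03734041])}
scene {'mtx': array([[429.7648443 ,   0.        , 315.22994724],
       [  0.        , 429.7648443 , 196.04527254],
       [  0.        ,   0.        ,   1.        ]]), 'k1': -0.07828277202125121, 'R': array([[-0.3180608 ,  0.94802261,  0.00951066],
       [ 0.57900192,  0.20217863, -0.78986112],
       [-0.75072905, -0.24571717, -0.61321201]]), 't': array([ 0.16449277, -0.25107606,  1.42415065])}
[[ 9.58306849e-01  2.85741073e-01 -1.47558155e-04]
 [ 2.85741013e-01 -9.58305961e-01  1.32625826e-03]
 [ 2.37560601e-04 -1.31312580e-03 -9.99999110e-01]]
```

View pics/top0.png

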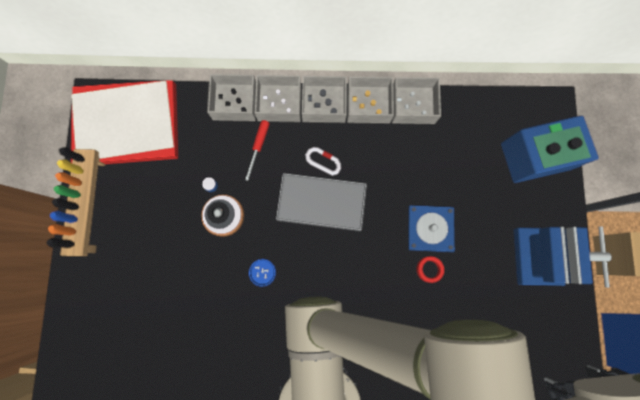

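View pics/scene0.png

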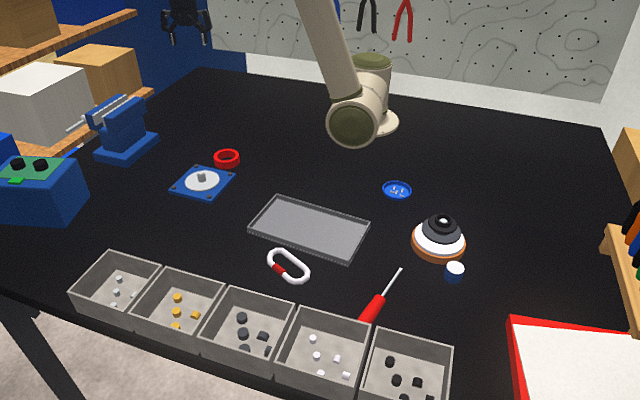

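The overview shows the stack at about (222,214) in the top picture, the fixture at (432,228), the tray at (322,202), the tin at (209,184) and the tape roll at (431,270). I'll enlarge these regions.

```bash
python3 - <<'E'
import cv2,numpy as np
t=cv2.imread("pics/top0.png");s=cv2.imread("pics/scene0.png")
def crop(im,x,y,w,h,k): 
    return cv2.resize(im[y:y+h,x:x+w],None,fx=k,fy=k,interpolation=cv2.INTER_CUBIC)
a=np.hstack([crop(t,190,170,66,72,6),crop(t,400,192,66,72,6)])
b=np.hstack([crop(s,400,200,80,90,5),crop(s,162,155,80,90,5)])[:, :792]
cv2.imwrite("pics/c1.png",a);cv2.imwrite("pics/c2.png",b)
E
```

```text
(no output)
```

View pics/c1.png

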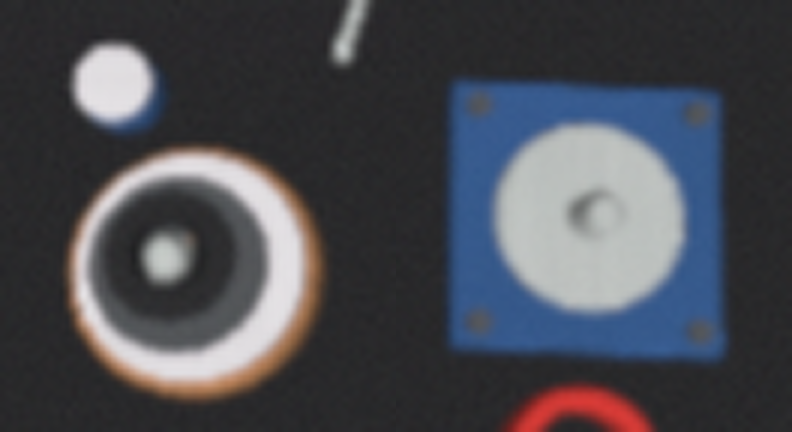

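View pics/c2.png

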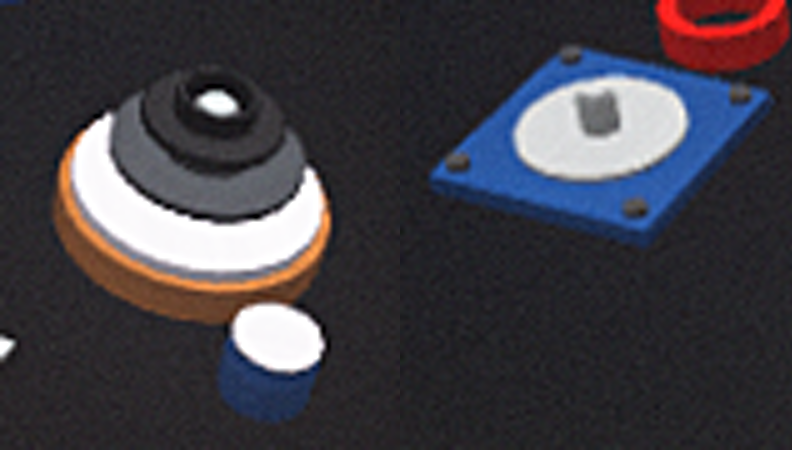

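The stack crop is clean: the white flange rim runs x 75–308, y 150–385 in the crop. The tin is up-left of it at (113,83), and the fixture's seat disc is centred near (590,217). Next I'll fit circles of known radius from both cameras.

```bash
cat > vis.py <<'E'
import numpy as np, cv2
from scipy.optimize import least_squares
from plant import arm
def ray(n,uv):
    c=arm.get_calibration(n); k=c['k1']
    # distortion: d = s(1+k r^2)
    p=cv2.undistortPoints(np.float64(uv).reshape(-1,1,2),c['mtx'],np.array([k,0,0,0.]))[:,0]
    d=np.c_[p,np.ones(len(p))]@c['R']; o=-c['R'].T@c['t']
    return o,d
def onplane(n,uv,z):
    o,d=ray(n,uv); return (o+d*((z-o[2])/d[:,2])[:,None])[:,:2]
def proj(n,X):
    c=arm.get_calibration(n); q=np.atleast_2d(X)@c['R'].T+c['t']; s=q[:,:2]/q[:,2:]
    s=s*(1+c['k1']*(s**2).sum(1,keepdims=True)); return s@c['mtx'][:2,:2].T+c['mtx'][:2,2]
def up(im,box,k=8):
    x,y,w,h=box; return cv2.resize(im[y:y+h,x:x+w],None,fx=k,fy=k,interpolation=cv2.INTER_CUBIC)
def hull(im,box,f,k=8):
    c=up(im,box,k).astype(int); m=f(c[...,0],c[...,1],c[...,2]).astype(np.uint8)
    cs,_=cv2.findContours(m,cv2.RETR_EXTERNAL,cv2.CHAIN_APPROX_NONE); g=max(cs,key=cv2.contourArea)
    g=cv2.convexHull(g)[:,0]; g=g[:,:].astype(float)
    # densify the hull
    q=np.vstack([g,g[:1]]); s=np.r_[0,np.cumsum(np.linalg.norm(np.diff(q,axis=0),axis=1))]
    t=np.linspace(0,s[-1],200); g=np.c_[np.interp(t,s,q[:,0]),np.interp(t,s,q[:,1])]
    return (g+.5)/k-.5+np.array(box[:2])
def circ(n,uv,z,r=None):
    p=onplane(n,uv,z); 
    f=lambda v: np.hypot(*(p-v[:2]).T)-(r if r else v[2])
    s=least_squares(f,np.r_[p.mean(0),([] if r else [.05])],loss='soft_l1',f_scale=.001)
    return s.x, np.sqrt(np.mean(f(s.x)**2))
E
python3 - <<'E'
from vis import *
t=cv2.imread("pics/top0.png")[:,:,::-1];s=cv2.imread("pics/scene0.png")[:,:,::-1]
bright=lambda r,g,b:(np.minimum(np.minimum(r,g),b)>135)
brightS=lambda r,g,b:(np.minimum(np.minimum(r,g),b)>165)
nd=lambda r,g,b:(np.maximum(r,b)>65)
red=lambda r,g,b:(r>110)&(g<90)
np.set_printoptions(precision=4,suppress=True)
for nm,n,im,box,f,z,r in [("big","top",t,(195,188,55,54),bright,.028,.055),("big","scene",s,(405,215,68,45),brightS,.028,.055),
  ("seat","top",t,(405,200,55,55),bright,.016,.045),("seat","scene",s,(180,160,44,40),bright,.016,.045),
  ("tin","top",t,(198,172,22,22),bright,.034,.019),("tin","scene",s,(440,258,30,20),bright,.034,.019),
  ("tape","top",t,(410,253,40,36),red,.024,.036)]:
    h=hull(im,box,f); print(nm,n,*circ(n,h,z,r),circ(n,h,z)[0][2])
# spigot tips: crop pixel centres
S=lambda x,y,k,ox,oy:[[(x+.5)/k-.5+ox,(y+.5)/k-.5+oy]]
print("store spigot top",onplane("top",S(167,258,6,190,170),.074),onplane("scene",S(215,102,5,400,200),.074))
print("fix spigot top",onplane("top",S(604-396,213,6,400,192),.040),onplane("scene",S(597-400,97,5,162,155),.040))
for nm,n,im,box,z in [("fixplate","top",t,(402,200,62,60),.012)]:
    h=hull(im,box,lambda r,g,b:(b>r+30),8); 
    g,_=cv2.minEnclosingCircle(np.float32(onplane(n,h,z))); print(nm,cv2.minAreaRect(np.float32(onplane(n,h,z)*1000)))
h=hull(t,(270,168,104,68),lambda r,g,b:r>75); print("tray",cv2.minAreaRect(np.float32(onplane("top",h,.018)*1000)), cv2.boxPoints(cv2.minAreaRect(np.float32(onplane("top",h,.018)*1000))))
h=hull(t,(300,143,46,36),lambda r,g,b:r>90); print("carab",cv2.boxPoints(cv2.minAreaRect(np.float32(onplane("top",h,.012)*1000))))
print("driver tip",onplane("top",[[247,179]],.005))
E
```

```text
big top [0.5233 0.289 ] 0.0010553389631270651 0.056023848399408396
big scene [0.525  0.2898] 0.009291517308071444 0.05066871462315461
seat top [ 0.4954 -0.3212] 0.00030922057945074533 0.04491242058688329
seat scene [ 0.4943 -0.3222] 0.0008766931778620893 0.04577238450583366
tin top [0.612  0.3299] 0.0003489245444616153 0.01877646735861717
tin scene [0.6126 0.3308] 0.00045395978633942975 0.018638354203458194
tape top [ 0.377  -0.3113] 0.00176763267808076 0.037635246531166136
store spigot top [[0.5213 0.288 ]] [[0.5223 0.2893]]
fix spigot top [[ 0.4949 -0.321 ]] [[ 0.5006 -0.3166]]
fixplate ((494.97479248046875, -320.55718994140625), (134.8919677734375, 135.03257751464844), 88.7728271484375)
tray ((567.7109985351562, 1.1282196044921875), (254.19091796875, 145.24441528320312), 83.70308685302734) [[ 481.587  -117.2352]
 [ 625.9551 -133.1657]
 [ 653.835   119.4916]
 [ 509.4669  135.4221]]
carab [[638.4096 -40.2804]
 [691.7886 -68.8333]
 [747.3124  34.9672]
 [693.9334  63.5202]]
driver tip [[0.6338 0.224 ]]
```

```bash
cat > h.py <<'E'
from vis import *
STAND=np.array([.5225,.289]); FIX=np.array([.495,-.3215]); TC=np.array([.5677,.0011])
TY=np.array([.110,.994]); TX=np.array([.994,-.110])
MIDT=TC-.055*TY; CAPT=TC+.065*TY
def ori(yd):
    """tool down, closing along +-yd, whichever needs least last-joint angle"""
    best=None
    for s in (1,-1):
        y=s*np.r_[yd,0]/np.linalg.norm(yd); z=np.array([0,0,-1.]); R=np.c_[np.cross(y,z),y,z]
        q=arm.ik([.52,.0,.2],R)
        if q is not None and (best is None or abs(q[5])<best[0]): best=(abs(q[5]),R)
    return best[1]
OS,OF,OT=ori([-.414,.91]),ori([0,1.]),ori(TX)
ee=lambda: np.array(arm.observe()['ee_pos'])
def line(xy,z,v=.15,f=None): return arm.move_straight([*xy,z],max_speed=v,until_force=f)
def say(*a):
    o=arm.observe(); print(*a,'t%.1f'%o['time_s'],np.round(o['ee_pos'],4),'w%.4f'%o['gripper_width'],'gf%.1f'%o['gripper_force'],np.round(o['wrist_force'],1))
def pick(xy,R,zfl,boss,newtons=40,zup=.22):
    """probe the flange top (expected z zfl) beside the boss, back off 3 mm, grip"""
    arm.goto([*xy,zup],R); arm.set_gripper(boss+.010,newtons)
    line(xy,zfl+.012); hit=line(xy,zfl-.020,.02,3); say('probe',hit)
    z=ee()[2]+.003; line(xy,z,.05); arm.set_gripper(boss-.01,newtons); say('grip'); return z
E
python3 - <<'E'
from h import *
for xy,R in((STAND,OS),(FIX,OF),(MIDT,OT),(CAPT,OT)): 
    for z in(.04,.22):print(np.round(arm.ik([*xy,z],R),2))
z=pick(STAND,OS,.068,.036)
E
```

```text
[ 0.31  0.65  1.42 -0.    1.07  1.45]
[ 0.31  0.47  1.18 -0.    1.49  1.45]
[-0.78  0.65  1.44 -0.    1.06  0.79]
[-0.78  0.46  1.2  -0.    1.48  0.79]
[-0.3   0.61  1.52 -0.    1.02 -0.19]
[-0.3   0.41  1.28 -0.    1.45 -0.19]
[-0.09  0.63  1.47 -0.    1.04  0.02]
[-0.09  0.44  1.24 -0.    1.47  0.02]
probe True t5.6 [0.5225 0.289  0.0657] w0.0461 gf2.8 [-0.4 -0.2  5.7]
grip t6.2 [0.5226 0.289  0.069 ] w0.0344 gf39.5 [-1.3 -0.6  5.1]
```

```bash
python3 - <<'E'
from h import *
line(STAND,.11,.08); say('lifted'); line(STAND,.22)
say('up'); im=arm.capture('scene'); cv2.imwrite('pics/l1.png',cv2.cvtColor(up(im,(380,90,110,190),3)[:, :, ::-1],cv2.COLOR_BGR2RGB)[:,:,::-1])
E
```

```text
lifted t6.8 [0.5222 0.2889 0.1096] w0.0343 gf39.8 [-0.2 -0.1 -1.2]
up t7.7 [0.5221 0.2889 0.2189] w0.0344 gf39.9 [-0.5 -0.  -0.1]
```

View pics/l1.png

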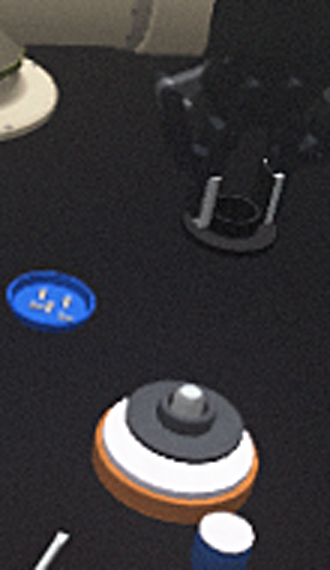

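The picture shows the cap held level under the fingers, at about (230,235). The mid hub and big hub are undisturbed on the stand below it.

```bash
cat >> h.py <<'E'
def place(xy,R,zc,boss,zslow=None,zup=.22,f=4):
    """carry over xy, lower to contact (expected at TCP height zc), release, back off"""
    arm.goto([*xy,zup],R); line(xy,zslow or zc+.010)
    hit=line(xy,zc-.006,.025,f); say('contact',hit,'expected %.4f'%zc)
    return ee()[2]
def release(xy,boss,zup=.22):
    arm.set_gripper(boss+.012); say('open'); z=ee()[2]; line(xy,z+.03,.08); line(xy,zup,.25)
E
python3 - <<'E'
from h import *
z=place(CAPT,OT,.011,.036)
if abs(z-.011)<.004:
    release(CAPT,.036)
    pick(STAND,OS,.048,.042,60); line(STAND,.09,.08); say('lifted'); line(STAND,.22)
E
```

```text
contact True expected 0.0110 t11.0 [0.5749 0.0657 0.0109] w0.0345 gf40.3 [-1.  -0.2  5.2]
open t11.3 [0.5745 0.0658 0.0103] w0.0479 gf0.0 [-0.5 -0.3 -0.4]
probe True t16.3 [0.5225 0.289  0.0447] w0.0521 gf2.6 [-0.5 -0.3  5. ]
grip t16.8 [0.5225 0.2892 0.0481] w0.0391 gf60.5 [-2.3  0.   4.8]
lifted t17.5 [0.5222 0.2889 0.0895] w0.0396 gf60.9 [ 0.3  0.8 -3.8]
```

```bash
python3 - <<'E'
from h import *
z=place(MIDT,OT,.0101,.042)
if abs(z-.0101)<.004: release(MIDT,.042)
arm.goto([.35,-.3,.3],OF); im=arm.capture('top')
cv2.imwrite('pics/t2.png',np.hstack([up(im,(190,165,70,80),5),up(im,(270,165,90,80),5)])[:,:,::-1]); say()
np.save('t2.npy',im)
E
```

```text
contact True expected 0.0101 t21.9 [ 0.5617 -0.0536  0.0101] w0.0391 gf61.8 [-1.1 -0.1  5.4]
open t22.2 [ 0.5611 -0.0534  0.0093] w0.0537 gf0.0 [ 0.1 -0.1  0.3]
t24.9 [ 0.3506 -0.2995  0.2995] w0.0544 gf0.0 [0.1 0.1 0.2]
```

View pics/t2.png

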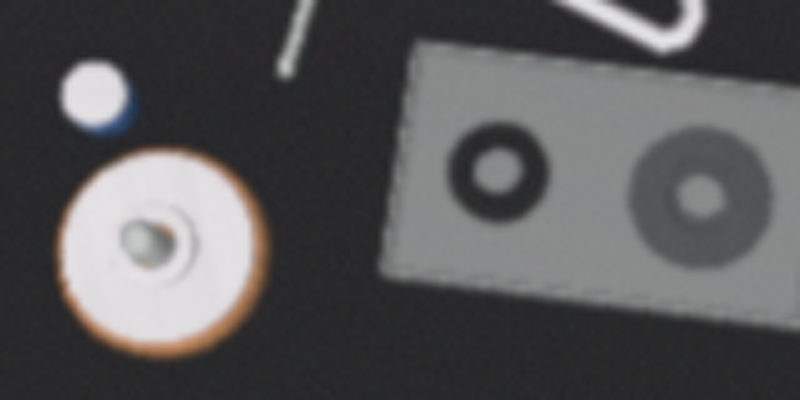

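Both parts stand flat in the tray, the cap at crop (498,172) and the mid hub at (702,196). The big hub is on the stand, ringed around (162,252). I'll refit the positions, then move the big hub.

```bash
python3 - <<'E'
from h import *
np.set_printoptions(precision=4,suppress=True)
im=np.load('t2.npy')
print('big',*circ('top',hull(im,(195,188,55,54),lambda r,g,b:np.minimum(np.minimum(r,g),b)>135),.028,.055))
capf=lambda r,g,b:(r<85); 
print('cap',*circ('top',hull(im,(354-270+270-0-0-0-0-0-0-0-0-0-0-0-0-0-0-0-0-0-0-0-0-0-0-0-0-0-0-0-0-0-0-0-0-0 if 0 else 356-0-0-0-0-0-0-0-0-0-0-0-0-0-0-0-0-0-0 -0 if 0 else 357-0 if 0 else 287-0-0,186-0,26,28),capf),.010,.031)) 
print('mid',*circ('top',hull(im,(393-270+270 if 0 else 392-0 if 0 else 395 if 0 else 394 if 0 else 394-0 if 0 else 394-0 if 0 else 393 if 0 else 393 if 0 else 394 if 0 else 392 if 0 else 394 if 0 else 394 if 0 else 393 if 0 else 394 if 0 else 394 if 0 else 393 if 0 else 393 if 0 else 394 if 0 else 394 if 0 else 323 if 0 else 393 if 0 else 322,186,38,36),lambda r,g,b:r<112),.010,.043))
E
```

```text
big [0.5233 0.289 ] 0.0010679245580562796
cap [0.5748 0.066 ] 0.0015168455011467209
mid [ 0.5616 -0.0538] 0.00028406183845497857
```

```bash
python3 - <<'E'
from h import *
zg=pick(STAND+[.0004,0],OS,.028,.048,60); line(STAND+[.0004,0],.09,.08); say('lifted'); line(STAND,.22)
zc=.016+zg-.020
z=place(FIX,OF,zc,.048,zslow=zc+.028,f=5); print(z-zc)
E
```

```text
probe True t29.6 [0.5229 0.289  0.0234] w0.0581 gf2.7 [-0.8 -0.3  5.5]
grip t30.1 [0.523  0.2891 0.027 ] w0.0455 gf61.1 [-1.  -0.5  5.7]
lifted t31.1 [0.5226 0.2889 0.0894] w0.0453 gf61.7 [-0.6 -0.3 -3.1]
contact True expected 0.0224 t36.5 [ 0.4949 -0.3215  0.023 ] w0.0454 gf62.4 [ 0.7 -0.2  4.3]
0.0005332927094611715
```

```bash
python3 - <<'E'
from h import *
release(FIX,.048)
im=arm.capture('scene'); cv2.imwrite('pics/s3.png',up(im,(150,130,110,90),6)[:,:,::-1])
zg=pick(MIDT,OT,.010,.042,60); line(MIDT,.06,.08); say('lifted'); line(MIDT,.22)
zc=.020+zg-.004
z=place(STAND,OS,zc,.042,zslow=zc+.058,f=5); print(z-zc)
E
```

```text
open t36.8 [ 0.4944 -0.3209  0.0221] w0.0602 gf0.0 [-0.4  0.6 -0.2]
probe True t41.9 [ 0.5616 -0.0536  0.0067] w0.0520 gf2.7 [-1.9  0.9  5.1]
grip t42.4 [ 0.5618 -0.0536  0.01  ] w0.0393 gf60.9 [-0.8  0.2  4.7]
lifted t43.2 [ 0.5613 -0.0535  0.0595] w0.0391 gf60.8 [ 1.   0.  -3.1]
contact True expected 0.0257 t49.0 [0.5225 0.289  0.026 ] w0.0388 gf61.6 [-1.6 -0.4  4.1]
0.00038973205436439867
```

View pics/s3.png

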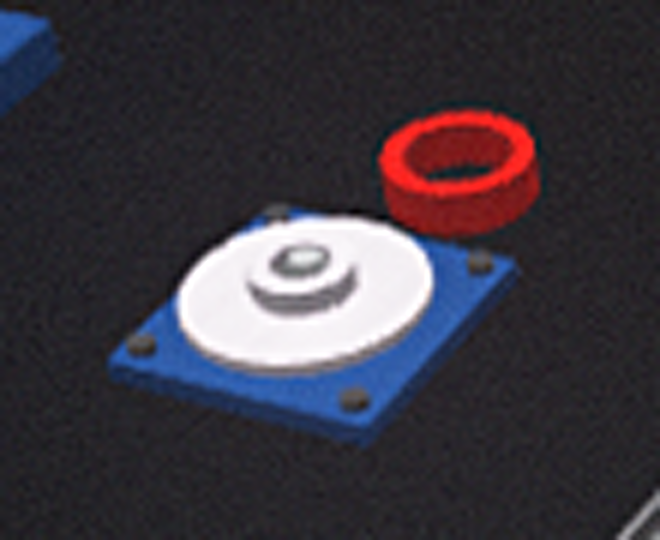

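The big hub sits flat on the fixture with the spigot tip in its bore at crop (305,262), and the mid hub touched down at seated height. Next I'll release it and move the end cap.

```bash
python3 - <<'E'
from h import *
release(STAND,.042)
zg=pick(CAPT,OT,.010,.036,40); line(CAPT,.06,.08); say('lifted'); line(CAPT,.22)
zc=.040+zg-.004
z=place(STAND,OS,zc,.036,zslow=zc+.038,f=4); print(z-zc)
if abs(z-zc)<.003:
    release(STAND,.036); arm.goto([.35,-.1,.3],OT)
im=arm.capture('scene'); t=arm.capture('top'); say()
cv2.imwrite('pics/s4.png',np.hstack([up(im,(395,190,90,90),4),up(t,(190,170,70,90),4)])[:,:,::-1])
np.set_printoptions(precision=4,suppress=True)
print('big',*circ('top',hull(t,(400,190,64,62),lambda r,g,b:np.minimum(np.minimum(r,g),b)>135),.024,.055))
E
```

```text
open t49.3 [0.5218 0.2887 0.0249] w0.0538 gf0.0 [ 0.5 -0.7 -0.8]
probe True t54.5 [0.5748 0.0657 0.0077] w0.0461 gf2.9 [-1.3  0.2  5.8]
grip t55.0 [0.5749 0.0657 0.0109] w0.0347 gf39.4 [-2.  -0.5  5.5]
lifted t55.7 [0.5745 0.0657 0.0596] w0.0343 gf39.8 [-0.3  0.5  0.2]
contact True expected 0.0467 t60.6 [0.5225 0.289  0.0469] w0.0346 gf40.3 [-0.3  0.1  4.3]
0.0002665555014860002
open t60.9 [0.522  0.2888 0.0461] w0.0480 gf0.0 [ 0.  -0.2 -1.1]
t64.0 [ 0.3503 -0.0997  0.2998] w0.0477 gf0.0 [0.4 0.7 0.4]
big [ 0.4969 -0.3229] 0.0008458381407142997
```

View pics/s4.png

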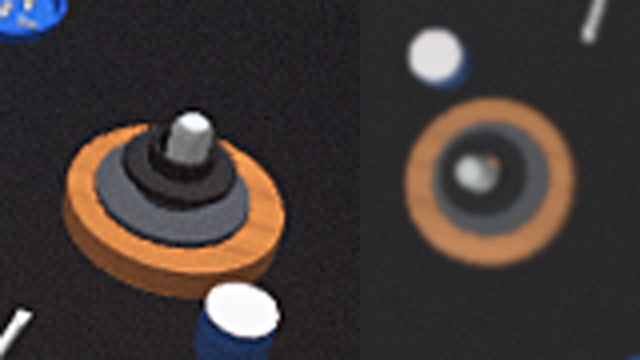

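The mid hub and cap sit level on the stand with the spigot through both, at crop (190,135). All three contact heights matched the seated heights to within 0.6 mm.

```bash
python3 -c "
from plant import arm
print(arm.hand_in())"
```

```text
the job is handed in; nothing more can be done
None
```

The job is handed in after about 64 s of robot time, with no verdict returned: the large hub is on the fixture, the medium hub and end cap are back on the storage stand, all released and touching down within 0.6 mm of seated height, and no bystander was seen to move (the carabiner and screwdriver were only partly re-checked).

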